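# Hang a slotted gas-trap bracket on a headed stud

### The arm

A 7-joint arm with a two-finger parallel gripper is mounted at the origin on the work surface. World frame = base frame: x ahead of the robot, y to its left, z up, the work surface at z = 0. Lengths are in m, angles in rad, forces in N, time in s.
With the tool pointing down it reaches from about 0.425 to 0.925 m from the base axis. Payload 6.8 kg.
Tool frame: the origin (TCP) lies at the very end of the fingers, on their centre line; the grasp point (between the pads) lies 19 mm behind it (robot.grasp_offset is the distance from the TCP to the grasp point, in m); z points along the fingers, y is the line along which they close (so a half turn about z gives the same grasp; the last joint's range is limited). The gripper opens to 88 mm and grips with 3 to 60 N. Pads are 20 mm wide; open, the fingers measure 115 mm over their backs; the gripper's body (75 mm by 178 mm) begins 61 mm behind the grasp point.
Start: joints at [1.005, 0.477, 0.022, 1.555, -0.011, 1.109, -0.083], TCP at [0.298, -0.606, 0.223] pointing down, gripper open.
Joint ranges: [-2.96, 2.96], [-0.34, 2.1], [-1.41, 1.46], [0.24, 2.44], [-1.37, 4.51], [0.17, 1.92], [-2.96, 2.96]. Speed limits (rad/s): [2.39, 2.39, 3.14, 3.14, 3.14, 3.14, 3.14].

### API

Orientations are given as a unit quaternion [x, y, z, w].
In Python, from station import get_state, imaging, robot gives the robot as it stands. The module is installed in compiled form; this text tells all that it offers.
- The arm moves only by the shell command python3 -m inch 'ROWS' [FORCE]. ROWS is JSON, a list of rows, each an object of numbers: "x", "y", "z": the shift along the tool's x, y, z in mm; "yaw": the turn about the tool's z in rad; "hand": the opening, from -1 (shut) to 1 (fully open), so that 0 is half open. A call has 1 to 5 rows; each row shifts and turns the commanded pose from where the row before left it, along the tool's axes as they then stand; what a row does not reach is not made up. A row lasts 1/8 s, in which the tool goes at most 62.5 mm and 10.7 degrees, less where a joint would pass 70% of its speed; a pose out of reach is approached as far as the arm can. A call with a gripper value outside its range is refused whole. The fingers move at their own pace and stop on an object; FORCE is the grip in N (left out, the last holds). Time passes only in rows, so rows that do not move let the fingers close. It gives the time, the measured TCP pose, the force, the opening and the grip force at its end, in the units of the state.
- get_state(): the state, without advancing time (a new reading comes with each control period).
- imaging.snapshot(name): name is "scene" or "top" or "wrist"; returns (picture, depth): 420x560x3 uint8, red, green, blue; 420x560 float32, m along the optical axis (not along the pixel's ray), 0 where there is no reading.
- imaging.camera_info(name): a dict with "fx", "fy", "cx", "cy" (pixels), "R" (3x3) and "t" (3): a world point X has camera coordinates R X + t; the wrist camera has in their place "tool_from_camera" (4x4, takes a point from camera to tool coordinates, whose origin is the TCP and whose axes are the flange's). Camera axes: x right, y down, z forward; pixel columns grow to the right and rows downward; lengths in m; the calibration is good to about 2 mm. A picture is of the moment at which its call begins: read the wrist's pose just before it. camera_info takes no time and is no camera call.
- robot.close_job(): hands the job in; it is judged then, once.
The state is a dict: "time_s": time; "qpos": joint angles; "qd": joint speeds; "joint_torque": joint torques, N m; "ee_pos": TCP position; "orientation": TCP orientation; "ft_force": force on the tool from outside, world axes, zero at the start; "ft_torque": the same for the moment, N m; "opening": finger opening in m; "gripper_force": force on a finger pad.
Only numpy, scipy, OpenCV 4.12 (cv2) and the standard library are available. Lean on these libraries where they do the work, as an engineer would, in place of code of your own. Each camera call takes 0.05 s, during which the arm holds its last target. There are 200 camera calls.

### The job

Lift the steel bracket with the amber glass trap out of its blue stand by its orange grip, slide its open slot sideways over the red-headed stud of the white post, between head and post, as far as it goes, and lower it until it hangs by its notch, upright; then let go. The height of the stud is not exactly known, so feel for it gently: never press the bracket against post or stud harder than 20 N. Do not set it on the bench, and leave everything else where it stands.

Things in the scene. Friction and masses are not known exactly. Their poses are not given: they have to be found in the camera images.
- hanger: Steel bracket, 0.17-0.35 kg, rigid. Origin: centre of its upright orange grip, 24 mm along y, 12 mm along x, z -18 to 26 mm; grasp it there. z up. A neck 24 mm wide, 5 mm thick joins it to an upright plate 5 mm thick in the y-z plane: x +-2.5, y -40 to 30, z -90 to -32 mm, with a slot (see hanger_slot). x points to the side with the glass trap.
- hanger_slot (a point): Inner end of the slot, 61 mm below the grip centre; axes as hanger. The slot is a level channel 11 mm high (+-5.5 about this point), closed by a wall at y = -5.5 mm, open at the plate's +y edge, y = 30 mm. Above this point a notch 11 mm wide (y +-5.5 mm) rises 9 mm above the channel's roof, to 14.5 mm above this point.
- hanger_seat (a point): Where the stud's axis lies when the bracket hangs with the stud in the top of the notch: 50.5 mm below the grip centre, mid-plate. Axes as hanger.
- hanger_tongue (a point): Middle of the top edge of the tongue: 42 mm along +y and 66.5 mm below the grip centre. The lower jaw of the slot continues past the mouth as this tongue, y = 30 to 54 mm of the bracket, 10 mm high, 5 mm thick, its top level with the channel's floor and nothing above it, so it can be raised against the stud from below.
- hanger_trap (a point): Centre of the amber glass trap fixed to the front of the plate: 20 mm in diameter, upright, 64 mm long; 14 mm along x and 108 mm below the grip centre (its foot is 140 mm below the grip centre).
- post: Fixed white post. Origin on the bench below the middle of its flat front face; x points out of that face (roughly away from the robot), z up. Column x -40 to 0, y -25 to 25 mm, top at z = 206 mm; foot plate x -95 to 55, y +-65 mm, 12 mm thick. The bracket hangs on this face with its axes along the post's and enters moving in the post's +y.
- stud_mid (a point): Fixed point on the post, 190 mm up, 4.5 mm out of the face, at y = 0: mid-range of the stud and mid-gap between face and head (target for the plate's mid-plane). Steel stud 8 mm in diameter, 9 mm long, along x; red head 18 mm in diameter, 4 mm thick. The stud's real height is clamped anywhere from 10 mm above to 10 mm below this point; it is not measured: see or feel it.
- stand: Fixed blue parking stand holding the bracket; axes as the bracket's. Origin on the bench, 155 mm below the grip centre. Block x -25 to 40, y +-50 mm, 65 mm high. The plate stands on its top between ears 12 mm high (1.5 mm play each side), the trap in a pocket 50 mm deep (2 mm play): lift straight up by 60 mm or more.
- spare_stand: A second, equal, empty blue parking stand; fixed; not needed. Origin and axes as the other.
- wash_bottle: White wash bottle with blue cap, 60 mm in diameter, 160 mm tall; origin under its base. Leave it.
- flask: Conical clear flask, 84 mm wide, 120 mm tall; origin under its base. Leave it.
- beaker: Clear beaker, 60 mm in diameter, 70 mm tall; origin under its base. Leave it.
- stopper: Black rubber stopper, 38 mm in diameter, 30 mm tall; origin under its base. Leave it.
- jar: Small amber jar with black cap, 50 mm in diameter, 60 mm tall; origin under its base. Leave it.
Things that resemble listed ones, but are neither listed nor needed, are in the scene too. Several things have the shape of the hanger; the one meant has the colours described above. What is shaped like the stand but brown or purple is not meant.

How it is judged:
On the way, in this order (a step that is already met when the one before it is completed fails the run):
1. the bracket is lifted clear of its stand (height (world z) of hanger above 0.22 m and contact force between hanger and stand below 0.05 N), for 0.2 s.
2. the slot is slid over the stud up to its closed end, the plate between head and post (y of hanger_seat in the frame of post between -0.004 and 0.004 m and x of hanger_seat in the frame of post between 0 and 0.009 m and z of hanger_seat in the frame of post between 0.176 and 0.218 m), for 0.1 s.
At the end, for the whole second after the job is handed in: The bracket hangs on the stud by its notch, released, at rest and borne by the post: seat point within 2.5 mm of the stud sideways, between post face and stud head, 176 to 204 mm above the bench, upright within 0.2 rad and facing as the post does within 0.2 rad (y of hanger_seat in the frame of post between -0.0025 and 0.0025 m and x of hanger_seat in the frame of post between 0.001 and 0.0085 m and z of hanger_seat in the frame of post between 0.176 and 0.204 m and angle between hanger's own z axis and vertical below 0.2 rad and angle between the x axis of hanger and the x axis of post, either way round below 0.2 rad and contact force between hanger and post above 0.8 N and contact force between hanger and the fingers below 0.05 N and linear speed of hanger below 0.02 m/s and angular speed of hanger below 0.2 rad/s); the robot touches nothing.
It fails at once if the bracket is pressed against the post or stud with more than 20 N (contact force between hanger and post above 20 N).
It fails at once if the bracket is dropped or set down on the bench (height (world z) of hanger below 0.145 m).
It fails at once if another loose thing is moved by more than 30 mm (distance of any of wash_bottle, flask, beaker, stopper, jar from where it was at the start of the episode above 0.03 m).
It also fails if it takes over 58 s, if anything falls off the work surface, if the arm or the gripper's body presses on something with over 40 N, if the wrist force passes 120 N, or if a joint passes its speed limit or range.

## Working session

There is one attempt and no reset: what is moved stays moved. The work goes in short steps, Python scripts to look and compute and a shell command to move; the robot and the scene stay as the last step left them, time stands still between calls to the robot, and variables do not carry over. Pictures are saved under pics/ and viewed, at most 10 in all, crops included, and the job is handed in when it is done.

```bash
mkdir -p pics
cat > h.py <<'E'
import numpy as np, cv2
from station import get_state, imaging, robot
from scipy.spatial.transform import Rotation as Ro
def shot(n):
    s=get_state(); p,d=imaging.snapshot(n); c=imaging.camera_info(n)
    np.savez(f'{n}.npz',p=p,d=d,pos=s['ee_pos'],q=s['orientation']); return p,d
def cloud(n):
    f=np.load(f'{n}.npz'); p,d=f['p'],f['d']; c=imaging.camera_info(n)
    v,u=np.mgrid[:d.shape[0],:d.shape[1]]
    X=np.stack([(u-c['cx'])/c['fx']*d,(v-c['cy'])/c['fy']*d,d],-1)
    if n=='wrist':
        T=np.array(c['tool_from_camera']); X=X@T[:3,:3].T+T[:3,3]
        X=X@Ro.from_quat(f['q']).as_matrix().T+f['pos']
    else: X=(X-np.array(c['t']))@np.array(c['R'])
    X[d==0]=np.nan
    return p,X
def save(n,img): cv2.imwrite(f'pics/{n}.png',cv2.cvtColor(img,cv2.COLOR_RGB2BGR))
E
python3 - <<'E'
from h import *
ims=[shot(n)[0] for n in ('scene','top')]
save('scene0',ims[0]); save('top0',ims[1])
s=get_state(); print(s['time_s'],s['ee_pos'],s['orientation'],s['opening'],s['ft_force'])
E
```

```text
0.1 [ 0.29806506 -0.60502455  0.22178879] [ 9.73917540e-01  2.26900775e-01 -2.51699464e-04 -7.74944005e-04] 0.088270948369582 [0.14877782 0.17066071 0.00927799]
```

View pics/scene0.png

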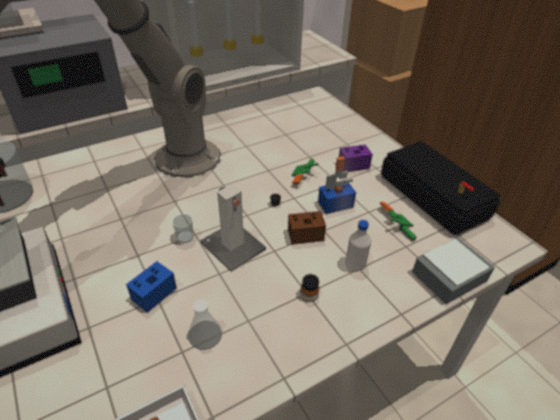

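View pics/top0.png

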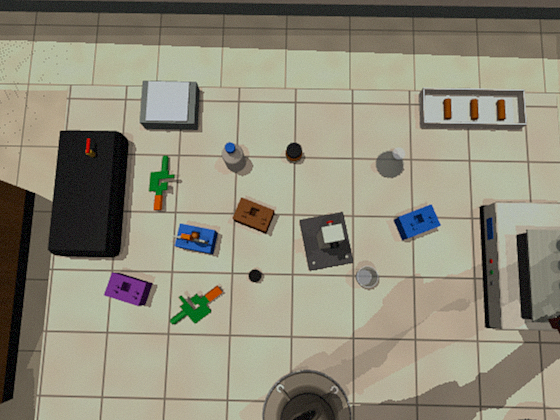

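Candidates: the orange-gripped steel bracket in the blue stand at scene (340,165) / top (196,238); green look-alikes lying at top (160,182) and (198,306). I choose the one in the blue stand. The post is at scene (232,220) / top (330,236). The red stud head is at scene (236,202). The empty spare stand is at top (418,222).

Run:
```python
from h import *
for n,box in (('top',(160,215,235,265)),('scene',(310,140,365,215))):
    p,X=cloud(n); u0,v0,u1,v1=box
    hsv=cv2.cvtColor(p,cv2.COLOR_RGB2HSV); m=np.zeros(p.shape[:2],bool); m[v0:v1,u0:u1]=1
    o=m&(hsv[...,0]>5)&(hsv[...,0]<20)&(hsv[...,1]>150)&(hsv[...,2]>90)
    for nm,mm in (('orange',o),('blue top',m&(hsv[...,0]>100)&(hsv[...,0]<130)&(hsv[...,1]>120)&(abs(X[...,2]-.065)<.006))):
        P=X[mm]; P=P[~np.isnan(P[:,0])]
        print(n,nm,len(P),P.mean(0).round(4),P.min(0).round(4),P.max(0).round(4))
        if 'blue' in nm and len(P)>10: print(cv2.minAreaRect((P[:,:2]*1000).astype(np.float32)))
        if nm=='orange': 
            Q=P[P[:,2]>P[:,2].max()-.01]; print('  top',len(Q),Q.mean(0).round(4), cv2.minAreaRect((Q[:,:2]*1000).astype(np.float32)))
# post
p,X=cloud('top')
m=(X[...,2]>.195)&(X[...,2]<.215); m[:,:300]=0;m[:,370:]=0;m[:210]=0;m[270:]=0
P=X[m];print('posttop',len(P),P.mean(0).round(4),cv2.minAreaRect((P[:,:2]*1000).astype(np.float32)))
m=(abs(X[...,2]-.012)<.005); m[:,:290]=0;m[:,365:]=0;m[:200]=0;m[280:]=0
m&=p.sum(-1)<300
P=X[m];print('foot',len(P),cv2.minAreaRect((P[:,:2]*1000).astype(np.float32)))
p,X=cloud('scene')
hsv=cv2.cvtColor(p,cv2.COLOR_RGB2HSV)
m=((hsv[...,0]<8)|(hsv[...,0]>172))&(hsv[...,1]>120); m[:,:220]=0;m[:,250:]=0;m[:185]=0;m[230:]=0
P=X[m];print('red',len(P),np.nanmean(P,0).round(4),np.nanmin(P,0).round(4),np.nanmax(P,0).round(4),np.argwhere(m).mean(0))
m=(X[...,2]>.05)&(X[...,2]<.2); m[:,:210]=0;m[:,250:]=0;m[:180]=0;m[260:]=0
P=X[m];print('post scene',len(P),cv2.minAreaRect((P[:,:2]*1000).astype(np.float32)))
a=cv2.resize(ims:=np.load('scene.npz')['p'][130:260,190:390],None,fx=3,fy=3,interpolation=2)
b=cv2.resize(np.load('top.npz')['p'][200:280,160:360],None,fx=3,fy=3,interpolation=2)
c=np.vstack([a[:350],b]); save('crop',c[:600])
```

```text
top orange 72 [0.4772 0.3099 0.1364] [0.4615 0.2108 0.0594] [0.5411 0.3312 0.1841]
  top 36 [0.4674 0.3196 0.1797] ((467.49945068359375, 320.3840637207031), (22.149490356445312, 9.45232105255127), 82.07731628417969)
top blue top 564 [0.4744 0.3165 0.0644] [0.4362 0.2676 0.0591] [0.5131 0.371  0.0708]
((474.95513916015625, 318.9170837402344), (97.94064331054688, 62.67610549926758), 80.040771484375)
scene orange 57 [0.4864 0.2999 0.1454] [0.4672 0.1976 0.0633] [0.5489 0.3303 0.1841]
  top 23 [0.4733 0.3206 0.1798] ((474.34844970703125, 320.7151184082031), (12.105650901794434, 17.637582778930664), 29.312776565551758)
scene blue top 245 [0.4908 0.3079 0.0657] [0.443  0.2644 0.0592] [0.5181 0.3665 0.0708]
((482.98138427734375, 315.96087646484375), (98.05738067626953, 61.002838134765625), 76.80065155029297)
posttop 369 [ 0.4788 -0.0489  0.2045] ((479.45556640625, -49.257205963134766), (66.80948638916016, 50.58244323730469), 11.20329475402832)
foot 1547 ((480.88336181640625, -49.72724914550781), (149.49571228027344, 128.78646850585938), 11.781267166137695)
red 2 [ 0.5135 -0.0425  0.1954] [ 0.5109 -0.0451  0.1942] [ 0.516  -0.0399  0.1967] [200.5 236.5]
post scene 956 ((485.587890625, -56.801666259765625), (69.61244201660156, 50.674251556396484), 35.18926239013672)
```

View pics/crop.png

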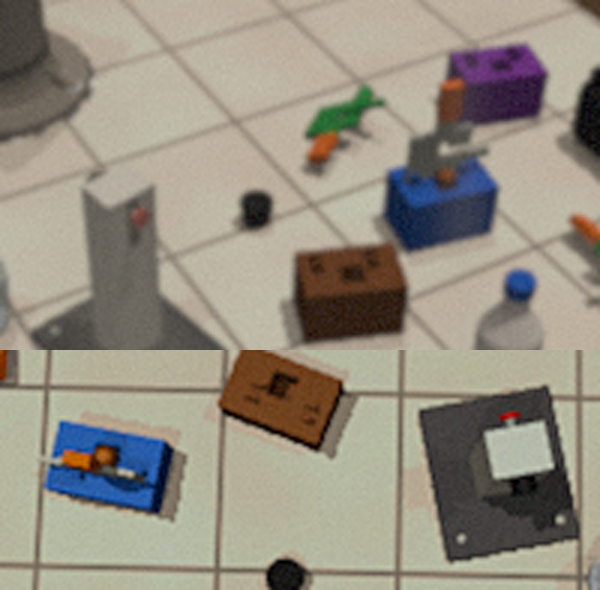

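The crop confirms it: a grey steel bracket with orange grip (crop 452,100) and amber trap sits in the blue stand (440,205), trap towards +x and tongue towards +y. The stand has yaw ≈ -10° and its origin at about (0.4675, 0.320), which agrees with the grip top at z≈0.18. The post has yaw ≈ +11.8° and its origin at about (0.5005, -0.0456). The red head sits at z≈0.195. I raise and turn first.

```bash
python3 -m inch '[{"z":-28,"yaw":-0.157,"hand":1},{"z":-28,"yaw":-0.157,"hand":1},{"z":-28,"yaw":-0.157,"hand":1},{"z":-28,"yaw":-0.157,"hand":1},{"z":-28,"yaw":-0.157,"hand":1}]'
cat >> h.py <<'E'
def to(target,yaw=None):
    """shift in tool mm and yaw (deg world of closing axis y) needed from the measured pose"""
    s=get_state(); R=Ro.from_quat(s['orientation']).as_matrix()
    a=np.degrees(np.arctan2(R[1,1],R[0,1]))
    print('t',round(s['time_s'],2),'pos',np.round(s['ee_pos'],4),'closing axis deg',a.round(2),'tilt',np.round(R[:2,2],4),'F',np.round(s['ft_force'],2),'open',round(s['opening'],4),'grip',np.round(s['gripper_force'],1))
    print('shift tool mm',(R.T@(np.array(target)-s['ee_pos'])*1000).round(1),'' if yaw is None else 'yaw rad %.4f'%(-np.radians((yaw-a+180)%360-180)))
E
python3 - <<'E'
from h import *
print(np.round(imaging.camera_info('wrist')['tool_from_camera'],3),imaging.camera_info('wrist')['fx'])
to([.55,-.25,.36],-10)
E
```

```text
[[ 0.001 -0.969 -0.246  0.068]
 [ 1.     0.001  0.001  0.   ]
 [-0.001 -0.246  0.969 -0.163]
 [ 0.     0.     0.     1.   ]] 301.00093690237156
t 0.1 pos [ 0.2981 -0.605   0.2218] closing axis deg -63.77 tilt [-0.0008  0.0014] F [0.15 0.17 0.01] open 0.0883 grip 0.0
shift tool mm [ 382.9 -207.3 -137.9] yaw rad -0.9385schema error: expected keys x, y, z, yaw, hand
```

```bash
python3 -m inch '[{"x":0,"y":0,"z":-28,"yaw":-0.157,"hand":1},{"x":0,"y":0,"z":-28,"yaw":-0.157,"hand":1},{"x":0,"y":0,"z":-28,"yaw":-0.157,"hand":1},{"x":0,"y":0,"z":-28,"yaw":-0.157,"hand":1},{"x":0,"y":0,"z":-28,"yaw":-0.157,"hand":1}]'
python3 -c "
from h import *
to([.55,-.2,.36],-10)"
```

```text
time_s: 0.72
ee_pos: [0.2981, -0.6052, 0.363]
orientation: [0.812, 0.584, 0.0, -0.001]
ft_force: [-0.9, 0.3, 0.0]
opening: 0.0878
gripper_force: 0.0
t 0.72 pos [ 0.2981 -0.6052  0.363 ] closing axis deg -18.5 tilt [-0.0005  0.0009] F [-0.87  0.29  0.03] open 0.0878 grip 0.0
shift tool mm [464.2 110.3   3.2] yaw rad -0.1483
```

```bash
python3 -m inch '[{"x":60,"y":11.5,"z":0,"yaw":0,"hand":1},{"x":60,"y":11.5,"z":0,"yaw":0,"hand":1},{"x":60,"y":11.5,"z":0,"yaw":0,"hand":1},{"x":60,"y":11.5,"z":0,"yaw":0,"hand":1},{"x":60,"y":11.5,"z":0,"yaw":0,"hand":1}]'
python3 -m inch '[{"x":60,"y":11.5,"z":0,"yaw":0,"hand":1},{"x":60,"y":11.5,"z":0,"yaw":0,"hand":1},{"x":60,"y":11.5,"z":0,"yaw":0,"hand":1},{"x":60,"y":11.5,"z":0,"yaw":0,"hand":1},{"x":0,"y":0,"z":0,"yaw":-0.148,"hand":1}]'
python3 -m inch '[{"x":0,"y":0,"z":0,"yaw":0,"hand":1},{"x":0,"y":0,"z":0,"yaw":0,"hand":1}]'
python3 - <<'E'
from h import *
p,d=shot('wrist'); save('w1',p)
to([.4675,.32,.25],-10)
E
```

```text
time_s: 1.35
ee_pos: [0.4499, -0.3381, 0.3624]
orientation: [0.813, 0.582, -0.0, -0.0]
ft_force: [1.1, -0.3, -0.6]
opening: 0.0877
gripper_force: 0.0
time_s: 1.98
ee_pos: [0.5719, -0.1209, 0.3622]
orientation: [0.764, 0.645, 0.001, -0.001]
ft_force: [-0.4, -0.8, 0.2]
opening: 0.0878
gripper_force: 0.0
time_s: 2.22
ee_pos: [0.5698, -0.1288, 0.3624]
orientation: [0.769, 0.639, -0.0, -0.0]
ft_force: [-0.0, -0.5, -0.6]
opening: 0.0879
gripper_force: 0.0
t 2.27 pos [ 0.5699 -0.1289  0.3625] closing axis deg -10.56 tilt [-0.0004 -0.0003] F [-0.03 -0.37 -0.54] open 0.0877 grip 0.0
shift tool mm [ 422.6 -182.8  112.4] yaw rad -0.0097
```

View pics/w1.png

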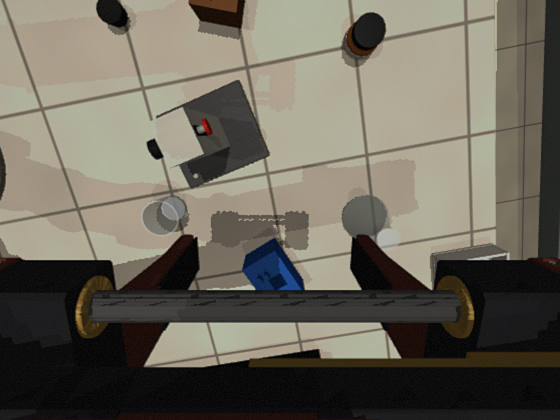

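The wrist view shows the white post top at about (180,138) and the red head at (204,128), with the stud visible next to it. The black knob at (153,148) is on the back. I measure the head and the post top.

Run:
```python
from h import *
p,X=cloud('wrist'); hsv=cv2.cvtColor(p,cv2.COLOR_RGB2HSV)
m=((hsv[...,0]<8)|(hsv[...,0]>172))&(hsv[...,1]>120); k=np.zeros_like(m);k[105:145,185:225]=1
P=X[m&k];print('red',len(P),np.nanmean(P,0).round(4));print(np.sort(P[:,2]).round(4)[::3])
Q=P[P[:,2]>P[:,2].max()-.004]; print('head top',len(Q),Q.mean(0).round(4), cv2.minAreaRect((Q[:,:2]*1000).astype(np.float32)))
m=abs(X[...,2]-.206)<.006; k[:]=0;k[90:180,140:230]=1
P=X[m&k&(hsv[...,1]<60)];print('top',len(P),np.nanmedian(P,0).round(4),cv2.minAreaRect((P[:,:2]*1000).astype(np.float32)))
m=abs(X[...,2]-.012)<.004;k[:]=0;k[75:195,150:275]=1
P=X[m&k];print('foot',len(P),cv2.minAreaRect((P[:,:2]*1000).astype(np.float32)))
```

```text
red 110 [ 0.5121 -0.0431  0.1909]
[0.1509 0.156  0.1812 0.1833 0.1843 0.1851 0.1871 0.1881 0.1893 0.1902
 0.1904 0.1907 0.1909 0.1921 0.1926 0.1929 0.1934 0.1935 0.1937 0.1941
 0.1945 0.1951 0.1954 0.1955 0.1956 0.196  0.1962 0.1963 0.1965 0.1966
 0.1967 0.197  0.1971 0.1973 0.1976 0.1983    nan]
head top 0 [nan nan nan] ((0.0, 0.0), (0.0, 0.0), 0.0)
top 2018 [ 0.4828 -0.0488  0.2067] ((475.9958801269531, -50.62614822387695), (53.632965087890625, 50.2217903137207), 11.686823844909668)
foot 4554 ((481.93792724609375, -49.583961486816406), (150.33572387695312, 130.2354278564453), 11.801697731018066)<stdin>:5: RuntimeWarning: Mean of empty slice.
  ret = um.true_divide(
```

```bash
python3 -m inch '[{"x":60,"y":-26,"z":0,"yaw":0,"hand":1},{"x":60,"y":-26,"z":0,"yaw":0,"hand":1},{"x":60,"y":-26,"z":0,"yaw":0,"hand":1},{"x":60,"y":-26,"z":0,"yaw":0,"hand":1},{"x":60,"y":-26,"z":0,"yaw":0,"hand":1}]'
python3 -m inch '[{"x":0,"y":0,"z":0,"yaw":0,"hand":1},{"x":0,"y":0,"z":0,"yaw":0,"hand":1}]'
python3 - <<'E'
from h import *
p,d=shot('wrist'); save('w2',p)
to([.4675,.32,.25],-10)
E
```

```text
time_s: 2.9
ee_pos: [0.499, 0.1774, 0.363]
orientation: [0.769, 0.639, 0.0, 0.0]
ft_force: [0.3, -0.2, -0.2]
opening: 0.088
gripper_force: 0.0
time_s: 3.15
ee_pos: [0.4997, 0.1755, 0.3626]
orientation: [0.769, 0.64, -0.0, 0.0]
ft_force: [0.4, -0.8, 0.1]
opening: 0.0879
gripper_force: 0.0
t 3.2 pos [0.5001 0.1747 0.3625] closing axis deg -10.53 tilt [ 0.     -0.0009] F [ 0.03 -0.04 -0.97] open 0.0881 grip 0.0
shift tool mm [137.  -58.6 112.4] yaw rad -0.0092
```

View pics/w2.png

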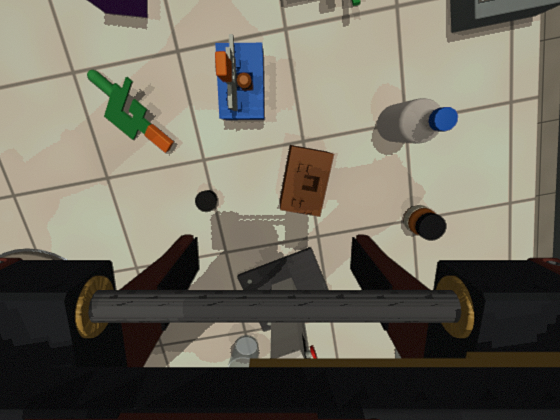

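The bracket stands in the blue stand at wrist pixels (238,80), grip at (222,65), trap at (244,80), not touched. The stud head top is at about 0.1975, so the stud is at about 0.188–0.190. I measure the grip now.

Run:
```python
from h import *
p,X=cloud('wrist'); hsv=cv2.cvtColor(p,cv2.COLOR_RGB2HSV)
k=np.zeros(p.shape[:2],bool);k[35:125,205:275]=1
o=k&(hsv[...,0]>5)&(hsv[...,0]<20)&(hsv[...,1]>150)&(X[...,2]>.12)
P=X[o]; t=P[P[:,2]>np.nanmax(P[:,2])-.006]
print('grip top',len(t),np.median(t,0).round(4),cv2.minAreaRect((t[:,:2]*1000).astype(np.float32)),np.nanmax(P[:,2]))
b=k&(hsv[...,0]>100)&(hsv[...,0]<130)&(abs(X[...,2]-.065)<.005)
P=X[b];print('stand',len(P),np.median(P[:,2]),cv2.minAreaRect((P[:,:2]*1000).astype(np.float32)))
```

```text
grip top 277 [0.47   0.3207 0.1815] ((469.71624755859375, 320.66253662109375), (23.026222229003906, 12.026206016540527), 80.74240112304688) 0.18348198296416482
stand 2228 0.06577047383175427 ((477.1377868652344, 319.8089294433594), (99.95649719238281, 65.31759643554688), 80.06411743164062)
```

```bash
python3 -m inch '[{"x":46,"y":-19,"z":25,"yaw":0,"hand":1},{"x":46,"y":-19,"z":25,"yaw":0,"hand":1},{"x":46,"y":-19,"z":25,"yaw":0,"hand":1},{"x":0,"y":0,"z":25,"yaw":-0.01,"hand":1},{"x":0,"y":0,"z":0,"yaw":0,"hand":1}]'
python3 -m inch '[{"x":0,"y":0,"z":0,"yaw":0,"hand":1},{"x":0,"y":0,"z":0,"yaw":0,"hand":1}]'
python3 -c "
from h import *
to([.4697,.3208,.140],-9.9)"
```

```text
time_s: 3.82
ee_pos: [0.4683, 0.3202, 0.2606]
orientation: [0.766, 0.643, -0.002, 0.0]
ft_force: [-0.0, -0.4, 1.9]
opening: 0.0881
gripper_force: 0.0
time_s: 4.08
ee_pos: [0.4692, 0.322, 0.2639]
orientation: [0.765, 0.644, 0.001, 0.0]
ft_force: [-0.3, 0.3, 0.2]
opening: 0.0876
gripper_force: 0.0
t 4.08 pos [0.4692 0.322  0.2639] closing axis deg -9.89 tilt [0.0019 0.0007] F [-0.26  0.28  0.21] open 0.0876 grip 0.0
shift tool mm [ -1.2   0.4 123.9] yaw rad 0.0002
```

```bash
python3 -m inch '[{"x":-1,"y":0.5,"z":30,"yaw":0,"hand":1},{"x":0,"y":0,"z":30,"yaw":0,"hand":1},{"x":0,"y":0,"z":30,"yaw":0,"hand":1},{"x":0,"y":0,"z":24,"yaw":0,"hand":1},{"x":0,"y":0,"z":10,"yaw":0,"hand":1}]'
python3 -m inch '[{"x":0,"y":0,"z":0,"yaw":0,"hand":1},{"x":0,"y":0,"z":0,"yaw":0,"hand":-1},{"x":0,"y":0,"z":0,"yaw":0,"hand":-1},{"x":0,"y":0,"z":0,"yaw":0,"hand":-1},{"x":0,"y":0,"z":0,"yaw":0,"hand":-1}]' 50
python3 -m inch '[{"x":0,"y":0,"z":0,"yaw":0,"hand":-1},{"x":0,"y":0,"z":0,"yaw":0,"hand":-1},{"x":0,"y":0,"z":0,"yaw":0,"hand":-1},{"x":0,"y":0,"z":0,"yaw":0,"hand":-1},{"x":0,"y":0,"z":0,"yaw":0,"hand":-1}]'
python3 -c "
from h import *
to([.4697,.3208,.140],-9.9)"
```

```text
time_s: 4.7
ee_pos: [0.4686, 0.3209, 0.1382]
orientation: [0.765, 0.644, -0.0, 0.0]
ft_force: [0.0, 0.2, -0.2]
opening: 0.0875
gripper_force: 0.0
time_s: 5.32
ee_pos: [0.4684, 0.3217, 0.1389]
orientation: [0.765, 0.645, 0.0, 0.0]
ft_force: [0.1, -0.4, 0.7]
opening: 0.0514
gripper_force: 0.0
time_s: 5.95
ee_pos: [0.4684, 0.3216, 0.1386]
orientation: [0.765, 0.645, 0.0, 0.0]
ft_force: [0.4, -0.7, -1.5]
opening: 0.0121
gripper_force: 50.0
t 5.95 pos [0.4684 0.3216 0.1386] closing axis deg -9.74 tilt [0.0001 0.    ] F [ 0.42 -0.69 -1.47] open 0.0121 grip 50.0
shift tool mm [-0.6  1.4 -1.4] yaw rad 0.0028
```

```bash
python3 -m inch '[{"x":0,"y":0,"z":-10,"yaw":0,"hand":-1},{"x":0,"y":0,"z":-20,"yaw":0,"hand":-1},{"x":0,"y":0,"z":-20,"yaw":0,"hand":-1},{"x":0,"y":0,"z":-25,"yaw":0,"hand":-1},{"x":0,"y":0,"z":-25,"yaw":0,"hand":-1}]'
python3 -m inch '[{"x":0,"y":0,"z":-30,"yaw":0,"hand":-1},{"x":0,"y":0,"z":-30,"yaw":0,"hand":-1},{"x":0,"y":0,"z":-30,"yaw":0,"hand":-1},{"x":0,"y":0,"z":-30,"yaw":0,"hand":-1},{"x":0,"y":0,"z":-6,"yaw":0,"hand":-1}]'
python3 -m inch '[{"x":0,"y":0,"z":0,"yaw":-0.095,"hand":-1},{"x":0,"y":0,"z":0,"yaw":-0.095,"hand":-1},{"x":0,"y":0,"z":0,"yaw":-0.095,"hand":-1},{"x":0,"y":0,"z":0,"yaw":-0.092,"hand":-1},{"x":0,"y":0,"z":0,"yaw":0,"hand":-1}]'
python3 -c "
from h import *
to([.521,-.118,.365],11.8)"
```

```text
time_s: 6.58
ee_pos: [0.4683, 0.3218, 0.2409]
orientation: [0.765, 0.645, 0.001, 0.0]
ft_force: [0.4, 0.2, -2.8]
opening: 0.0115
gripper_force: 50.0
time_s: 7.2
ee_pos: [0.4686, 0.3226, 0.3679]
orientation: [0.764, 0.645, 0.002, 0.0]
ft_force: [-0.1, 0.3, -3.0]
opening: 0.0116
gripper_force: 50.0
time_s: 7.82
ee_pos: [0.4679, 0.3212, 0.364]
orientation: [0.631, 0.776, -0.001, -0.0]
ft_force: [0.2, 0.5, -2.3]
opening: 0.0121
gripper_force: 50.0
t 7.83 pos [0.4679 0.3212 0.364 ] closing axis deg 11.82 tilt [-0.001  -0.0007] F [ 0.23  0.48 -2.29] open 0.0121 grip 50.0
shift tool mm [-440.8  -38.1   -0.7] yaw rad 0.0004
```

```bash
python3 -m inch '[{"x":-30,"y":-4,"z":0,"yaw":0,"hand":-1},{"x":-45,"y":-4,"z":0,"yaw":0,"hand":-1},{"x":-45,"y":-4,"z":0,"yaw":0,"hand":-1},{"x":-45,"y":-4,"z":0,"yaw":0,"hand":-1},{"x":-45,"y":-4,"z":0,"yaw":0,"hand":-1}]'
python3 -m inch '[{"x":-45,"y":-4,"z":0,"yaw":0,"hand":-1},{"x":-45,"y":-4,"z":0,"yaw":0,"hand":-1},{"x":-45,"y":-4,"z":0,"yaw":0,"hand":-1},{"x":-45,"y":-4,"z":0,"yaw":0,"hand":-1},{"x":-30,"y":-2,"z":0,"yaw":0,"hand":-1}]'
python3 -m inch '[{"x":-20,"y":0,"z":0,"yaw":0,"hand":-1},{"x":0,"y":0,"z":0,"yaw":0,"hand":-1},{"x":0,"y":0,"z":0,"yaw":0,"hand":-1},{"x":0,"y":0,"z":0,"yaw":0,"hand":-1}]'
python3 - <<'E'
from h import *
to([.521,-.118,.365],11.8)
p,d=shot('wrist'); save('w3',p)
E
```

```text
time_s: 8.45
ee_pos: [0.4916, 0.1104, 0.3645]
orientation: [0.631, 0.776, -0.0, 0.0]
ft_force: [1.2, -1.0, -3.1]
opening: 0.0117
gripper_force: 50.0
time_s: 9.07
ee_pos: [0.517, -0.0997, 0.3643]
orientation: [0.632, 0.775, -0.0, -0.0]
ft_force: [0.9, -0.2, -2.3]
opening: 0.0119
gripper_force: 50.0
time_s: 9.57
ee_pos: [0.5216, -0.1151, 0.3648]
orientation: [0.629, 0.777, 0.0, 0.0]
ft_force: [1.3, 0.9, -2.1]
opening: 0.0116
gripper_force: 50.0
t 9.57 pos [ 0.5216 -0.1151  0.3648] closing axis deg 11.99 tilt [0.0003 0.0003] F [ 1.31  0.94 -2.07] open 0.0116 grip 50.0
shift tool mm [-2.7 -1.2 -0.2] yaw rad 0.0033
```

View pics/w3.png

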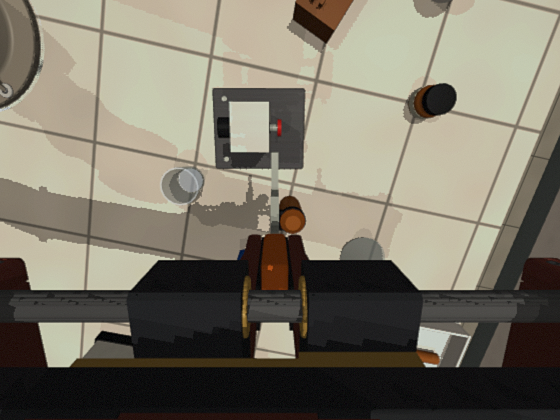

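The wrist view shows the plate and tongue at column ≈275 (rows 152–230), the stud gap between the post face (column 270) and the head (281) at row 128, and the trap at (291,215). All of it is upright and aligned. I measure plate and post in the same view.

Run:
```python
from h import *
p,X=cloud('wrist'); hsv=cv2.cvtColor(p,cv2.COLOR_RGB2HSV).astype(int)
def reg(r0,r1,c0,c1,z0,z1,extra=True):
    k=np.zeros(p.shape[:2],bool);k[r0:r1,c0:c1]=1
    return X[k&(X[...,2]>z0)&(X[...,2]<z1)&extra]
f=reg(80,175,205,310,.008,.018); rf=cv2.minAreaRect((f[:,:2]*1000).astype(np.float32)); print('foot',len(f),rf)
t=reg(95,160,222,275,.2,.212,hsv[...,1]<60); print('top',len(t),np.median(t[:,2]),cv2.minAreaRect((t[:,:2]*1000).astype(np.float32)))
a=np.radians(11.8); Rz=np.array([[np.cos(a),np.sin(a)],[-np.sin(a),np.cos(a)]])
O=np.array(rf[0])/1000+Rz.T@[.020,0]; print('post origin',O.round(4))
def pf(P): Q=P.copy(); Q[:,:2]=(P[:,:2]-O)@Rz.T; return Q*1000
T=pf(t); print('post top frame x,y pct',np.percentile(T[:,:2],[2,50,98],axis=0).round(1).tolist())
red=((hsv[...,0]<8)|(hsv[...,0]>172))&(hsv[...,1]>120)
h=pf(reg(110,145,270,290,.15,.21,red)); print('head',len(h),np.percentile(h,[3,50,90,97],axis=0).round(1).tolist())
g=pf(reg(145,232,262,284,.26,.36,hsv[...,1]<70)); print('plate',len(g))
for y0 in range(-80,0,8):
    q=g[(g[:,1]>y0)&(g[:,1]<=y0+8)]
    if len(q): print(y0,len(q),'x',np.percentile(q[:,0],[5,50,95]).round(1),'z',np.percentile(q[:,2],[10,50,95]).round(1))
s=get_state(); print('tcp in post', pf(np.array([s['ee_pos']])).round(1))
```

```text
foot 4740 ((482.0819091796875, -49.17798614501953), (150.1918487548828, 128.45318603515625), 12.058696746826172)
top 1949 0.2068002605508207 ((478.1725158691406, -49.92021942138672), (48.44560623168945, 48.79481887817383), 12.130552291870117)
post origin [ 0.5017 -0.0451]
post top frame x,y pct [[-39.4, -23.3], [-20.2, 1.0], [-0.7, 24.2]]
head 66 [[8.6, -7.9, 189.8], [10.8, 0.9, 195.8], [12.8, 6.6, 197.9], [12.8, 8.8, 198.2]]
plate 660
-80 10 x [ 9.7  9.7 11. ] z [299.  300.2 300.9]
-72 22 x [ 9.6 10.1 12.8] z [297.4 299.7 300.6]
-64 99 x [3.9 5.7 8.2] z [349.2 350.3 359. ]
-56 103 x [3.9 5.7 8.1] z [349.1 350.  351.1]
-48 174 x [3.7 5.7 8.1] z [315.4 342.6 350.7]
-40 87 x [3.5 5.6 8.4] z [314.7 315.5 316.3]
-32 93 x [3.5 6.3 8.4] z [314.7 315.6 316.6]
-24 67 x [3.5 5.6 8.3] z [312.  315.5 316.4]
tcp in post [[  5.1 -72.9 364.8]]
```

```bash
python3 -m inch '[{"x":-2,"y":-1.3,"z":25,"yaw":0,"hand":-1},{"x":0,"y":0,"z":35,"yaw":0,"hand":-1},{"x":0,"y":0,"z":35,"yaw":0,"hand":-1},{"x":0,"y":0,"z":30,"yaw":0,"hand":-1},{"x":0,"y":0,"z":12,"yaw":0,"hand":-1}]'
python3 -m inch '[{"x":0,"y":0,"z":0,"yaw":0,"hand":-1},{"x":0,"y":0,"z":0,"yaw":0,"hand":-1},{"x":0,"y":0,"z":0,"yaw":0,"hand":-1},{"x":0,"y":0,"z":0,"yaw":0,"hand":-1}]'
cat >> h.py <<'E'
O=np.array([.5017,-.0451]); A=np.radians(12.0)
def post():
    s=get_state(); p=np.array(s['ee_pos']); d=p[:2]-O; c,n=np.cos(A),np.sin(A)
    f=s['ft_force']; R=Ro.from_quat(s['orientation']).as_matrix()
    print('tcp post mm',np.round([1000*(c*d[0]+n*d[1]),1000*(-n*d[0]+c*d[1]),1000*p[2]],2),'yaw',np.degrees(np.arctan2(R[1,1],R[0,1])).round(2),'F post',np.round([c*f[0]+n*f[1],-n*f[0]+c*f[1],f[2]],2),'M',np.round(s['ft_torque'],3),'t',round(s['time_s'],2))
E
python3 - <<'E'
from h import *
post()
p,d=shot('scene'); post()
w,_=shot('wrist')
save('s4',np.hstack([cv2.resize(p[170:270,190:270],None,fx=4,fy=4,interpolation=2),cv2.resize(w[90:290,190:350],None,fx=2,fy=2)]))
E
```

```text
time_s: 10.25
ee_pos: [0.5198, -0.1183, 0.2262]
orientation: [0.63, 0.777, -0.001, -0.001]
ft_force: [0.5, -0.1, -2.5]
opening: 0.0119
gripper_force: 50.0
time_s: 10.75
ee_pos: [0.5211, -0.1191, 0.2283]
orientation: [0.63, 0.776, 0.0, 0.001]
ft_force: [0.5, -0.3, -2.9]
opening: 0.0121
gripper_force: 50.0
tcp post mm [  3.54 -76.4  228.34] yaw 11.86 F post [ 0.39 -0.37 -2.9 ] M [-0.033 -0.093 -0.003] t 10.75
tcp post mm [  3.43 -76.4  228.17] yaw 11.85 F post [ 0.04  0.81 -3.59] M [-0.035 -0.054  0.04 ] t 10.8
```

View pics/s4.png

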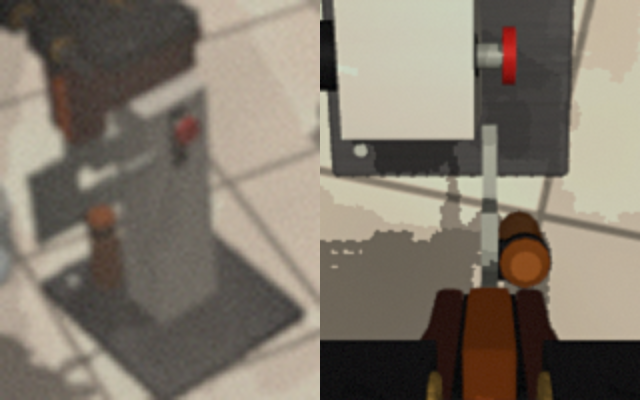

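Left, the scene crop shows the bracket beside the post with the tongue just below the level of the head (185,130). Right, the wrist crop shows the tongue (columns 482–497) centred on the stud gap (475–503). I advance the tongue under the stud.

```bash
python3 -m inch '[{"x":7,"y":0,"z":0,"yaw":0,"hand":-1},{"x":7,"y":0,"z":0,"yaw":0,"hand":-1},{"x":7,"y":0,"z":0,"yaw":0,"hand":-1},{"x":7,"y":0,"z":0,"yaw":0,"hand":-1},{"x":6,"y":0,"z":0,"yaw":0,"hand":-1}]'
python3 -m inch '[{"x":0,"y":0,"z":0,"yaw":0,"hand":-1},{"x":0,"y":0,"z":0,"yaw":0,"hand":-1},{"x":0,"y":0,"z":-1,"yaw":0,"hand":-1},{"x":0,"y":0,"z":0,"yaw":0,"hand":-1},{"x":0,"y":0,"z":0,"yaw":0,"hand":-1}]'
python3 -c "
from h import *
post()"
```

```text
time_s: 11.48
ee_pos: [0.5136, -0.0852, 0.2277]
orientation: [0.63, 0.777, -0.0, 0.0]
ft_force: [0.1, -0.0, -1.8]
opening: 0.012
gripper_force: 50.0
time_s: 12.1
ee_pos: [0.5137, -0.0859, 0.2286]
orientation: [0.63, 0.776, -0.0, 0.0]
ft_force: [0.7, -0.0, -3.2]
opening: 0.0118
gripper_force: 50.0
tcp post mm [  3.27 -42.42 228.63] yaw 11.84 F post [ 0.7  -0.17 -3.16] M [-0.003 -0.094 -0.034] t 12.1
```

```bash
python3 -m inch '[{"x":0,"y":0,"z":-1,"yaw":0,"hand":-1},{"x":0,"y":0,"z":-1,"yaw":0,"hand":-1},{"x":0,"y":0,"z":0,"yaw":0,"hand":-1},{"x":0,"y":0,"z":0,"yaw":0,"hand":-1}]' >/dev/null
python3 -c "
from h import *
post()"
python3 -m inch '[{"x":0,"y":0,"z":-0.7,"yaw":0,"hand":-1},{"x":0,"y":0,"z":0,"yaw":0,"hand":-1},{"x":0,"y":0,"z":0,"yaw":0,"hand":-1}]' >/dev/null
python3 -c "
from h import *
post()"
python3 -m inch '[{"x":0,"y":0,"z":-0.7,"yaw":0,"hand":-1},{"x":0,"y":0,"z":0,"yaw":0,"hand":-1},{"x":0,"y":0,"z":0,"yaw":0,"hand":-1}]' >/dev/null
python3 -c "
from h import *
post()"
```

```text
tcp post mm [  3.31 -42.26 230.67] yaw 11.86 F post [ 0.21 -0.3  -2.44] M [-0.03  -0.056  0.007] t 12.6
tcp post mm [  3.33 -42.24 231.35] yaw 11.86 F post [ 0.03  0.36 -2.65] M [-0.021 -0.063 -0.013] t 12.97
tcp post mm [  3.31 -42.3  232.08] yaw 11.86 F post [-0.65  0.18 -2.71] M [-0.044 -0.098  0.029] t 13.35
```

```bash
python3 -m inch '[{"x":0,"y":0,"z":-0.7,"yaw":0,"hand":-1},{"x":0,"y":0,"z":0,"yaw":0,"hand":-1},{"x":0,"y":0,"z":0,"yaw":0,"hand":-1}]' >/dev/null
python3 -c "
from h import *
post()"
python3 -m inch '[{"x":0,"y":0,"z":-0.5,"yaw":0,"hand":-1},{"x":0,"y":0,"z":0,"yaw":0,"hand":-1},{"x":0,"y":0,"z":0,"yaw":0,"hand":-1}]' >/dev/null
python3 -c "
from h import *
post()"
python3 -m inch '[{"x":0,"y":0,"z":-0.5,"yaw":0,"hand":-1},{"x":0,"y":0,"z":0,"yaw":0,"hand":-1},{"x":0,"y":0,"z":0,"yaw":0,"hand":-1}]' >/dev/null
python3 -c "
from h import *
post()"
```

```text
tcp post mm [  3.3  -42.28 232.75] yaw 11.86 F post [ 0.13 -0.23 -2.68] M [-0.006 -0.151  0.023] t 13.72
tcp post mm [  3.31 -42.29 233.28] yaw 11.86 F post [ 0.08 -0.17 -2.79] M [-0.01  -0.101 -0.037] t 14.1
tcp post mm [  3.28 -42.24 233.7 ] yaw 11.86 F post [ 0.34 -0.32 -3.97] M [-0.052 -0.059 -0.053] t 14.47
```

```bash
python3 -m inch '[{"x":0,"y":0,"z":-0.4,"yaw":0,"hand":-1},{"x":0,"y":0,"z":0,"yaw":0,"hand":-1},{"x":0,"y":0,"z":0,"yaw":0,"hand":-1}]' >/dev/null
python3 -c "
from h import *
post()"
python3 -m inch '[{"x":0,"y":0,"z":0,"yaw":0,"hand":-1},{"x":0,"y":0,"z":0,"yaw":0,"hand":-1}]' >/dev/null
python3 -c "
from h import *
post()"
```

```text
tcp post mm [  3.17 -42.24 233.89] yaw 11.86 F post [ 1.69 -0.11 -7.11] M [-0.126 -0.339 -0.005] t 14.85
tcp post mm [  3.2  -42.2  233.95] yaw 11.86 F post [ 1.27  0.26 -8.54] M [-0.104 -0.397 -0.023] t 15.1
```

Contact: about 5.5 N downwards at TCP 233.6 puts the stud axis at about 187.5 mm. I lower 2 mm so the slot centres on the stud, then slide in.

```bash
python3 -m inch '[{"x":0,"y":0,"z":2,"yaw":0,"hand":-1},{"x":0,"y":0,"z":0,"yaw":0,"hand":-1},{"x":0,"y":0,"z":0,"yaw":0,"hand":-1},{"x":0,"y":0,"z":0,"yaw":0,"hand":-1}]' >/dev/null
python3 -c "
from h import *
post()"
python3 -m inch '[{"x":3,"y":0,"z":0,"yaw":0,"hand":-1},{"x":3,"y":0,"z":0,"yaw":0,"hand":-1},{"x":3,"y":0,"z":0,"yaw":0,"hand":-1},{"x":3,"y":0,"z":0,"yaw":0,"hand":-1},{"x":0,"y":0,"z":0,"yaw":0,"hand":-1}]' >/dev/null
python3 -c "
from h import *
post()"
```

```text
tcp post mm [  3.42 -42.32 232.37] yaw 11.86 F post [ 0.57 -0.31 -3.16] M [ 0.01  -0.095 -0.013] t 15.6
tcp post mm [  3.4  -29.89 232.19] yaw 11.89 F post [ 0.8  -1.25 -3.34] M [-0.075 -0.074  0.034] t 16.23
```

```bash
python3 -m inch '[{"x":2,"y":0,"z":0.2,"yaw":0,"hand":-1},{"x":2,"y":0,"z":0,"yaw":0,"hand":-1},{"x":2,"y":0,"z":0,"yaw":0,"hand":-1},{"x":2,"y":0,"z":0,"yaw":0,"hand":-1},{"x":0,"y":0,"z":0,"yaw":0,"hand":-1}]' >/dev/null
python3 -c "
from h import *
post()"
python3 -m inch '[{"x":2,"y":0,"z":0,"yaw":0,"hand":-1},{"x":2,"y":0,"z":0,"yaw":0,"hand":-1},{"x":2,"y":0,"z":0,"yaw":0,"hand":-1},{"x":2,"y":0,"z":0,"yaw":0,"hand":-1},{"x":0,"y":0,"z":0,"yaw":0,"hand":-1}]' >/dev/null
python3 -c "
from h import *
post()"
```

```text
tcp post mm [  3.4  -22.05 232.  ] yaw 11.88 F post [-0.47 -0.79 -3.1 ] M [ 0.003 -0.12  -0.021] t 16.85
tcp post mm [  3.41 -14.05 231.98] yaw 11.87 F post [ 0.64  0.56 -2.89] M [-0.056 -0.115  0.028] t 17.48
```

```bash
python3 -m inch '[{"x":2,"y":0,"z":0,"yaw":0,"hand":-1},{"x":2,"y":0,"z":0,"yaw":0,"hand":-1},{"x":2,"y":0,"z":0,"yaw":0,"hand":-1},{"x":2,"y":0,"z":0,"yaw":0,"hand":-1},{"x":0,"y":0,"z":0,"yaw":0,"hand":-1}]' >/dev/null
python3 -c "
from h import *
post()"
python3 -m inch '[{"x":1,"y":0,"z":0,"yaw":0,"hand":-1},{"x":1,"y":0,"z":0,"yaw":0,"hand":-1},{"x":1,"y":0,"z":0,"yaw":0,"hand":-1},{"x":0,"y":0,"z":0,"yaw":0,"hand":-1},{"x":0,"y":0,"z":0,"yaw":0,"hand":-1}]' >/dev/null
python3 - <<'E'
from h import *
post()
w,_=shot('wrist')
save('w5',cv2.resize(w[100:300,180:380],None,fx=3,fy=3))
E
```

```text
tcp post mm [  3.43  -6.07 231.98] yaw 11.88 F post [-0.83 -0.36 -2.26] M [-0.015 -0.069 -0.029] t 18.1
tcp post mm [  3.39  -3.28 231.97] yaw 11.86 F post [ 0.71 -0.46 -3.7 ] M [-0.005 -0.081  0.004] t 18.73
```

View pics/w5.png

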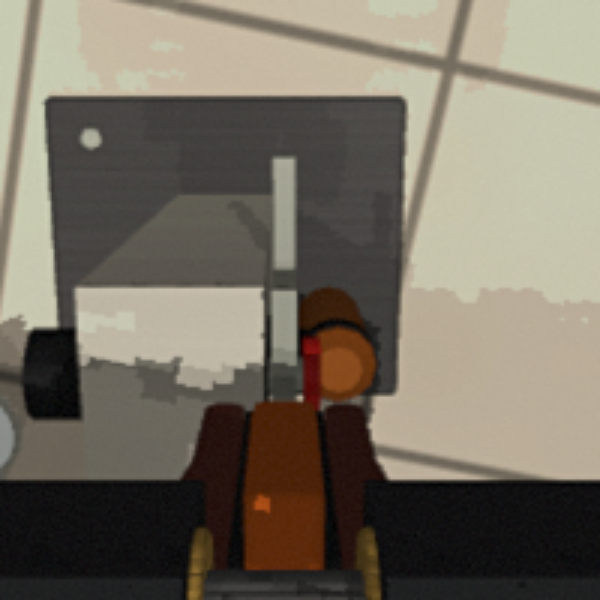

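The plate (columns 272–298) lies between the post face (266) and the red head (303), and nothing is touching. I feel for the slot's closed end.

```bash
for i in 1; do python3 -m inch '[{"x":1,"y":0,"z":0,"yaw":0,"hand":-1},{"x":1,"y":0,"z":0,"yaw":0,"hand":-1},{"x":0,"y":0,"z":0,"yaw":0,"hand":-1},{"x":0,"y":0,"z":0,"yaw":0,"hand":-1}]' >/dev/null; done
python3 -c "
from h import *
post()"
python3 -m inch '[{"x":0.7,"y":0,"z":0,"yaw":0,"hand":-1},{"x":0,"y":0,"z":0,"yaw":0,"hand":-1},{"x":0,"y":0,"z":0,"yaw":0,"hand":-1}]' >/dev/null
python3 -c "
from h import *
post()"
python3 -m inch '[{"x":0.7,"y":0,"z":0,"yaw":0,"hand":-1},{"x":0,"y":0,"z":0,"yaw":0,"hand":-1},{"x":0,"y":0,"z":0,"yaw":0,"hand":-1}]' >/dev/null
python3 -c "
from h import *
post()"
```

```text
tcp post mm [  3.43  -1.29 231.98] yaw 11.86 F post [-0.41 -0.08 -2.72] M [-0.049 -0.077 -0.017] t 19.27
tcp post mm [  3.42  -0.56 231.96] yaw 11.86 F post [-0.05 -0.92 -2.63] M [-0.081 -0.092  0.003] t 19.65
tcp post mm [3.4100e+00 1.2000e-01 2.3196e+02] yaw 11.86 F post [ 0.7   1.23 -3.14] M [-0.035 -0.055  0.036] t 20.02
```

```bash
python3 -m inch '[{"x":0.7,"y":0,"z":0,"yaw":0,"hand":-1},{"x":0,"y":0,"z":0,"yaw":0,"hand":-1},{"x":0,"y":0,"z":0,"yaw":0,"hand":-1}]' >/dev/null
python3 -c "
from h import *
post()"
python3 -m inch '[{"x":0.6,"y":0,"z":0,"yaw":0,"hand":-1},{"x":0,"y":0,"z":0,"yaw":0,"hand":-1},{"x":0,"y":0,"z":0,"yaw":0,"hand":-1}]' >/dev/null
python3 -c "
from h import *
post()"
```

```text
tcp post mm [  3.39   0.85 231.93] yaw 11.86 F post [ 0.57  0.86 -2.06] M [-0.028 -0.072  0.008] t 20.4
tcp post mm [  3.4    1.43 231.93] yaw 11.86 F post [ 0.68 -0.44 -1.67] M [-0.017 -0.057  0.051] t 20.77
```

```bash
python3 -m inch '[{"x":0.5,"y":0,"z":0,"yaw":0,"hand":-1},{"x":0,"y":0,"z":0,"yaw":0,"hand":-1},{"x":0,"y":0,"z":0,"yaw":0,"hand":-1}]' >/dev/null
python3 -c "
from h import *
post()"
python3 -m inch '[{"x":0.4,"y":0,"z":0,"yaw":0,"hand":-1},{"x":0,"y":0,"z":0,"yaw":0,"hand":-1},{"x":0,"y":0,"z":0,"yaw":0,"hand":-1}]' >/dev/null
python3 -c "
from h import *
post()"
```

```text
tcp post mm [  3.42   1.74 231.96] yaw 11.85 F post [ 1.27 -1.12 -1.91] M [-0.267 -0.093 -0.016] t 21.15
tcp post mm [  3.38   1.93 231.96] yaw 11.84 F post [ 0.11 -1.99 -3.34] M [-0.683 -0.247 -0.022] t 21.52
```

The wall touches at TCP y≈1.6 (which is seat +1.5), so the centre is at 0.1. I back off 2.2 mm and lower into the notch.

```bash
python3 -m inch '[{"x":-2.2,"y":0,"z":0,"yaw":0,"hand":-1},{"x":0,"y":0,"z":0,"yaw":0,"hand":-1},{"x":0,"y":0,"z":0,"yaw":0,"hand":-1},{"x":0,"y":0,"z":0,"yaw":0,"hand":-1}]' >/dev/null
python3 -c "
from h import *
post()"
python3 -m inch '[{"x":0,"y":0,"z":1,"yaw":0,"hand":-1},{"x":0,"y":0,"z":1,"yaw":0,"hand":-1},{"x":0,"y":0,"z":1,"yaw":0,"hand":-1},{"x":0,"y":0,"z":0,"yaw":0,"hand":-1},{"x":0,"y":0,"z":0,"yaw":0,"hand":-1}]' >/dev/null
python3 -c "
from h import *
post()"
```

```text
tcp post mm [  3.44   0.34 231.97] yaw 11.87 F post [ 0.01  0.93 -2.45] M [-0.019 -0.04  -0.02 ] t 22.02
tcp post mm [3.4200e+00 1.5000e-01 2.2896e+02] yaw 11.86 F post [ 1.35  0.49 -3.35] M [-0.024  0.015 -0.03 ] t 22.65
```

```bash
python3 -m inch '[{"x":0,"y":0,"z":1,"yaw":0,"hand":-1},{"x":0,"y":0,"z":1,"yaw":0,"hand":-1},{"x":0,"y":0,"z":1,"yaw":0,"hand":-1},{"x":0,"y":0,"z":0,"yaw":0,"hand":-1},{"x":0,"y":0,"z":0,"yaw":0,"hand":-1}]' >/dev/null
python3 -c "
from h import *
post()"
python3 -m inch '[{"x":0,"y":0,"z":1,"yaw":0,"hand":-1},{"x":0,"y":0,"z":1,"yaw":0,"hand":-1},{"x":0,"y":0,"z":1,"yaw":0,"hand":-1},{"x":0,"y":0,"z":0,"yaw":0,"hand":-1},{"x":0,"y":0,"z":0,"yaw":0,"hand":-1}]' >/dev/null
python3 -c "
from h import *
post()"
python3 -m inch '[{"x":0,"y":0,"z":0.7,"yaw":0,"hand":-1},{"x":0,"y":0,"z":0,"yaw":0,"hand":-1},{"x":0,"y":0,"z":0,"yaw":0,"hand":-1}]' >/dev/null
python3 -c "
from h import *
post()"
```

```text
tcp post mm [3.4300e+00 1.2000e-01 2.2596e+02] yaw 11.86 F post [-0.41  0.34 -3.4 ] M [-0.056 -0.051 -0.046] t 23.27
tcp post mm [3.4300e+00 1.1000e-01 2.2297e+02] yaw 11.86 F post [-0.32 -0.51 -2.98] M [-0.039 -0.105  0.011] t 23.9
tcp post mm [3.4400e+00 1.1000e-01 2.2229e+02] yaw 11.86 F post [ 0.78  0.65 -2.83] M [-0.067 -0.035 -0.026] t 24.27
```

In the notch, no lateral contact. Last millimetre in small steps until the load goes off.

```bash
python3 -m inch '[{"x":0,"y":0,"z":0.5,"yaw":0,"hand":-1},{"x":0,"y":0,"z":0,"yaw":0,"hand":-1},{"x":0,"y":0,"z":0,"yaw":0,"hand":-1}]' >/dev/null
python3 -c "
from h import *
post()"
python3 -m inch '[{"x":0,"y":0,"z":0.4,"yaw":0,"hand":-1},{"x":0,"y":0,"z":0,"yaw":0,"hand":-1},{"x":0,"y":0,"z":0,"yaw":0,"hand":-1}]' >/dev/null
python3 -c "
from h import *
post()"
```

```text
tcp post mm [3.4100e+00 1.4000e-01 2.2175e+02] yaw 11.86 F post [-0.07 -0.25 -2.67] M [-0.031 -0.048  0.039] t 24.65
tcp post mm [3.4900e+00 1.4000e-01 2.2144e+02] yaw 11.86 F post [ 0.09  0.31 -1.2 ] M [-0.014  0.017  0.009] t 25.02
```

```bash
python3 -m inch '[{"x":0,"y":0,"z":0.3,"yaw":0,"hand":-1},{"x":0,"y":0,"z":0,"yaw":0,"hand":-1},{"x":0,"y":0,"z":0,"yaw":0,"hand":-1}]' >/dev/null
python3 -c "
from h import *
post()"
python3 -m inch '[{"x":0,"y":0,"z":0,"yaw":0,"hand":-0.5},{"x":0,"y":0,"z":0,"yaw":0,"hand":-0.3},{"x":0,"y":0,"z":0,"yaw":0,"hand":-0.2},{"x":0,"y":0,"z":0,"yaw":0,"hand":-0.2},{"x":0,"y":0,"z":0,"yaw":0,"hand":-0.2}]'
python3 - <<'E'
from h import *
post()
p,d=shot('scene'); w,_=shot('wrist')
save('s6',np.hstack([cv2.resize(p[170:270,190:270],None,fx=4,fy=4,interpolation=2),cv2.resize(w[90:290,190:350],None,fx=2,fy=2)]))
E
```

```text
tcp post mm [3.5400e+00 1.1000e-01 2.2131e+02] yaw 11.86 F post [-0.93  0.83  1.79] M [-0.036  0.181 -0.016] t 25.4
time_s: 26.02
ee_pos: [0.505, -0.0442, 0.2211]
orientation: [0.63, 0.776, 0.0, 0.0]
ft_force: [-0.1, 0.4, -0.4]
opening: 0.035
gripper_force: 0.0
tcp post mm [3.4400e+00 1.6000e-01 2.2106e+02] yaw 11.86 F post [ 0.02  0.42 -0.43] M [ 0.019 -0.076 -0.021] t 26.02
```

View pics/s6.png

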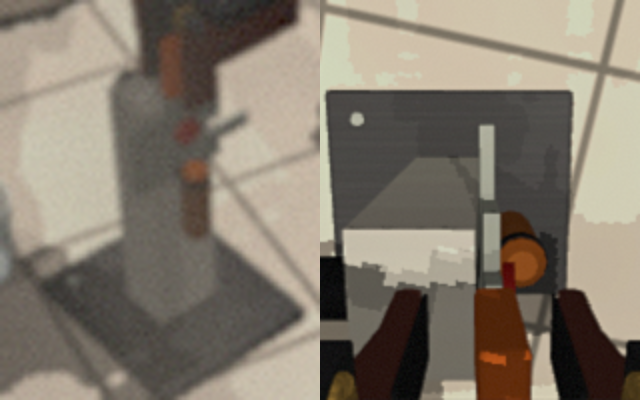

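Released: the bracket hangs on the stud, trap at (195,200) below the head (188,130), with the fingers clear on both sides (right crop, 405 and 570). I retreat upwards.

```bash
python3 -m inch '[{"x":0,"y":0,"z":-8,"yaw":0,"hand":-0.2},{"x":0,"y":0,"z":-20,"yaw":0,"hand":-0.2},{"x":0,"y":0,"z":-25,"yaw":0,"hand":-0.2},{"x":0,"y":0,"z":-30,"yaw":0,"hand":-0.2},{"x":0,"y":0,"z":-30,"yaw":0,"hand":-0.2}]' >/dev/null
python3 -m inch '[{"x":0,"y":0,"z":0,"yaw":0,"hand":-0.2},{"x":0,"y":0,"z":0,"yaw":0,"hand":-0.2},{"x":0,"y":0,"z":0,"yaw":0,"hand":-0.2},{"x":0,"y":0,"z":0,"yaw":0,"hand":-0.2},{"x":0,"y":0,"z":0,"yaw":0,"hand":-0.2}]' >/dev/null
python3 - <<'E'
from h import *
post()
p,d=shot('scene'); w,_=shot('wrist')
save('s7',np.hstack([cv2.resize(p[150:270,190:270],None,fx=3.5,fy=3.5,interpolation=2),cv2.resize(w[90:300,190:350],None,fx=2,fy=2)]))
E
```

```text
tcp post mm [3.2400e+00 1.6000e-01 3.3362e+02] yaw 11.86 F post [-0.26  0.78  0.21] M [ 0.005 -0.105  0.002] t 27.38
```

View pics/s7.png

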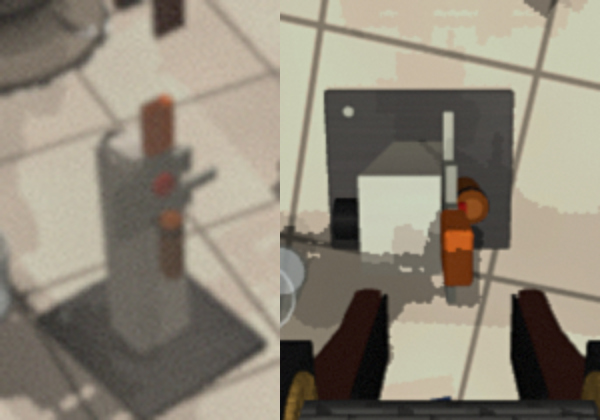

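The bracket hangs upright at the stud (scene crop: grip (158,125), head (163,183), trap (172,245)), and the gripper is well clear. I hand it in.

```bash
python3 -c "
from station import robot
print(robot.close_job())"
```

```text
the job is handed in; nothing more can be done
None
```

The bracket hangs by its notch on the stud, upright and released with the gripper clear; I handed the job in at about 27 s, but no verdict was shown.

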